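Set the demagnetiser to step 4 and start it

TASK

The welded part on the plate is ready to be demagnetised: with a closed fingertip, push the pointer handle of the field-strength selector round to step 4, counting four clicks clockwise from the red off mark, and then press the green start button fully down and let it come up again. Only push the handle, do not grip it or force it, and do not press start before the selector is on step 4. Leave the red emergency stop, the welded part, the pocket gauge, the steel sleeve and the spray can alone.

Things in the scene. Friction and masses are not known exactly. Their poses are not given: they have to be found in the camera images.
- console: the demagnetiser's controller, a fixed cream desk-type box 230 (x) x 360 (y) x 89 mm high with a sloping blue panel; origin at the centre of its underside on the bench, x away from the operator (its low front edge is at -x), y to the operator's left, z up
- panel_mid (a point): centre of the sloping panel, on its surface; point axes: x up the slope, y left, z the panel's normal, leaning 10 degrees towards the operator. On the panel: selector on the left, a flat display (4 mm proud) and two pilot lamps (13 mm proud) in the middle, green start button near on the right, red emergency stop in the far right corner
- selector (a joint): angle of the step selector about the panel's normal: 0 rad at off (handle points to the panel's +y, left), growing clockwise seen from above, a click every 0.5236 rad (30 degrees): step 1 at 0.524, 2 at 1.047, 3 at 1.571 (points up the slope), 4 at 2.094, 5 at 2.618, 6 at 3.142; end stops just beyond off and step 6. Starts on off, step 1 or step 2
- off_mark (a point): the red off mark on the pale dial plate (104 mm across, 2 mm thick) under the handle, 44.5 mm from the turning axis. Black dots, one for each step 1 to 6, growing in size, follow it clockwise every 30 degrees on the same circle
- handle: the selector's black pointer handle: bar 13 mm wide, 50 mm long, white line on top, standing 12 to 38 mm above the panel; pointing end 36 mm, tail 14 mm from the axis. Under it a hub of 17 mm radius (up to 19 mm above the panel) and a skirt of 22.5 mm radius (3 to 9 mm). Origin on the axis 3 mm above the panel; z the panel's normal, y to the pointing end
- selector_axis (a point): top of the handle on the turning axis, 38 mm above the panel. A sprung ball holds each step: pushed about half-way to the next step, the selector snaps into it by itself and runs ahead of the finger. It takes about 0.2 N m, some 7 N at 30 mm from the axis
- handle_tip (a point): the top of the handle's pointing end, 36 mm from the turning axis, 38 mm above the panel
- start_top (a point): centre of the top of the green start button: cap 28 mm across, 22 mm above the panel, in a dark round collar 44 mm across and 12 mm high; pressed along the panel's normal
- start (a joint): travel of the green start button in m: 0 up, 0.006 fully down (about 5 N); it springs back
- estop_top (a point): centre of the top of the red emergency-stop button: cap 40 mm across, 22 mm above the panel, in a yellow round collar 56 mm across and 12 mm high
- estop (a joint): travel of the emergency stop in m: 0 up, 0.006 fully down
- demag: the demagnetising plate, a fixed blue box 270 (x) x 200 (y) x 91 mm high with a brown top, to the right of the controller; origin at the centre of its underside
- weldment: the welded part lying on the demagnetising plate: dark steel bar 55 mm wide and 22 mm thick, 255 mm long with a ring at one end, three tubes 28 mm across rising 50 mm above it, 2.6 kg; origin at the underside of the bar, length along x
- gauge: pocket magnetism gauge, a loose brass disc with a white face, 64 mm across, 14 mm high, lying on the bench left of the controller; origin at the centre of its underside
- sleeve: loose upright bright steel sleeve, 60 mm across, 80 mm high, left of the controller; origin at the centre of its underside
- spraycan: loose upright spray can, 65 mm across, 190 mm high, left of the controller's far corner; origin at the centre of its underside

How it is judged:
By the outcome, as a careful person would: the job done as asked, in the order asked, and still so for the second after the job is handed in, with the robot touching nothing.
It also fails if it takes over 51 s, if anything falls off the work surface, if the arm or the gripper's body presses on something with over 40 N, if the wrist force passes 120 N, or if a joint passes its speed limit or range.

ROBOT

A 7-joint arm with a two-finger parallel gripper is mounted at the origin on the work surface. World frame = base frame: x ahead of the robot, y to its left, z up, the work surface at z = 0. Lengths are in m, angles in rad, forces in N, time in s.
With the tool pointing down it reaches from about 0.35 to 0.9 m from the base axis. Payload 19.9 kg.
Tool frame: the origin (TCP) lies between the finger pads; the fingertips stand 19 mm ahead of it and the grasp point (between the pads) is the TCP; z points along the fingers, y is the line along which they close (so a half turn about z gives the same grasp; the last joint's range is limited). The gripper opens to 94 mm and grips with 3 to 60 N. Pads are 16 mm wide; open, the fingers measure 119 mm over their backs; the gripper's body (75 mm by 177 mm) begins 78 mm behind the grasp point.
Start: joints at [-1.349, 0.417, -0.01, 1.614, 0.005, 1.111, -0.053], TCP at [0.163, 0.603, 0.224] pointing down, gripper open.
Joint ranges: [-2.81, 2.81], [-0.39, 2.02], [-1.27, 1.25], [0.06, 2.57], [-1.19, 4.33], [0.19, 2], [-2.82, 2.82]. Speed limits (rad/s): [1.89, 1.89, 2.39, 2.39, 3.01, 3.01, 3.01].

INTERFACE

Orientations are given as a 3x3 rotation matrix whose columns are the frame's x, y, z axes.
In Python, from rig import robot gives the robot as it stands. Calls block until the motion is done:
- robot.move_ptp(position, orientation): joint-space move of the TCP to a pose.
- robot.move_linear(position, velocity=0.15, frame=None, threshold=None): straight line of the TCP; frame=None keeps the orientation; velocity is the mean speed in m/s. With threshold (N) it stops when the force on the tool has changed by that much, and returns True; else False.
- robot.goto_joints(angles): joint-space move.
- robot.gripper_to(opening): finger opening in m; the grip force is fixed at half the most; returns when the fingers have stopped.
- robot.pause(seconds).
- robot.ik(position, orientation): joint angles nearest the present ones, or None.
- robot.get_state(): the state.
- robot.grab_frame(name): name is "scene" or "top" or "wrist"; returns the picture (480x640x3 uint8, red, green, blue); there is no depth.
- robot.camera_info(name): a dict with "fx", "fy", "cx", "cy" (pixels), "rvec" (rotation vector, rad) and "tvec" (3), from world to camera coordinates, as OpenCV has them. Camera axes: x right, y down, z forward; pixel columns grow to the right and rows downward; lengths in m; the calibration is good to about 2 mm. A picture is of the moment at which its call begins: read the wrist's pose just before it. camera_info takes no time and is no camera call; for the wrist camera it gives the pose at the moment of the call.
A pose or a line that the arm cannot do raises robot.PlanningError and nothing moves.
- robot.sign_off(): hands the job in; it is judged then, once.
The state is a dict: "time": time; "qpos": joint angles; "joint_vel": joint speeds; "effort": joint torques, N m; "ee_pos": TCP position; "tool_rot": TCP orientation; "force": force on the tool from outside, world axes, zero at the start; "moment": the same for the moment, N m; "opening": finger opening in m; "grasp_force": force on a finger pad.
Only numpy, scipy, OpenCV 4.12 (cv2) and the standard library are available. Lean on these libraries where they do the work, as an engineer would, in place of code of your own. Each camera call takes 0.05 s, during which the arm holds its last target. There are 200 camera calls.

## Working session

There is one attempt and no reset: what is moved stays moved. The work goes in short steps, each a Python script; the robot and the scene stay as the last script left them, time stands still between calls to the robot, and variables do not carry over. Pictures are saved under pics/ and viewed, at most 10 in all, crops included, and the job is handed in when it is done.

```bash
ls; mkdir -p pics
python3 - <<'E'
from rig import robot
import cv2,numpy as np
for n in("top","scene"):
    cv2.imwrite(f"pics/{n}0.png",robot.grab_frame(n)[:,:,::-1]); c=robot.camera_info(n)
    R=cv2.Rodrigues(np.array(c["rvec"]))[0]; print(n,c["fx"],c["cx"],c["cy"],-R.T@np.array(c["tvec"]),R[2])
E
```

```text
pics
top 493.89575230246095 325.81386061924013 240.59607335955027 [0.43767137 0.00792185 1.35034842] [ 0.1423234   0.01698857 -0.98967441]
scene 499.8225117804766 326.41751912401907 233.02603714945792 [1.32037485 0.16019765 1.14832206] [-0.5587001  -0.1055825  -0.82262174]
```

View pics/top0.png

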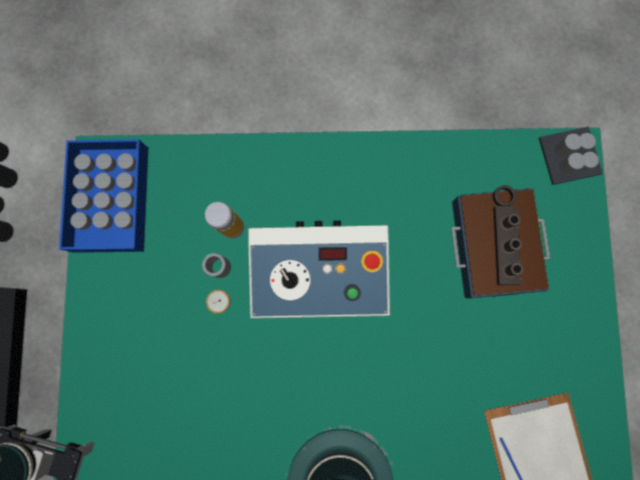

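View pics/scene0.png

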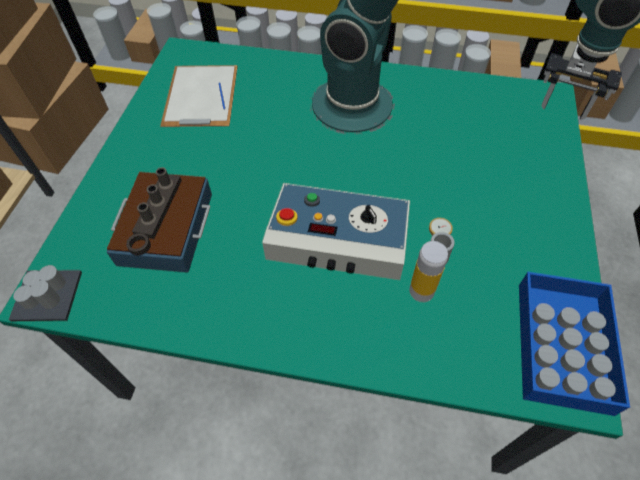

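The top view shows the console with the dial at (291,280), the start button at (352,293), the e-stop at (372,261), and the handle pointing up-left, probably on step 2. The scene view agrees: dial (368,217), start (312,199), e-stop (287,216). I'll triangulate these roughly, then look with the wrist camera.

```bash
cat > h.py <<'E'
import cv2,numpy as np
from rig import robot
def ray(c,uv):
    R=cv2.Rodrigues(np.array(c["rvec"],float))[0]
    d=R.T@np.array([(uv[0]-c["cx"])/c["fx"],(uv[1]-c["cy"])/c["fy"],1])
    return -R.T@np.array(c["tvec"],float),d/np.linalg.norm(d)
def tri(obs):
    A=np.zeros((3,3));b=np.zeros(3)
    for c,uv in obs:
        o,d=ray(c,uv);P=np.eye(3)-np.outer(d,d);A+=P;b+=P@o
    X=np.linalg.solve(A,b)
    return X,[round(1e3*np.linalg.norm(np.cross(X-ray(c,uv)[0],ray(c,uv)[1])),1) for c,uv in obs]
def proj(c,X):
    return cv2.projectPoints(np.array(X,float).reshape(-1,1,3),np.array(c["rvec"],float),np.array(c["tvec"],float),
      np.array([[c["fx"],0,c["cx"]],[0,c["fy"],c["cy"]],[0,0,1]]),None)[0].reshape(-1,2)
DOWN=np.array([[1,0,0],[0,-1,0],[0,0,-1.]])
E
python3 - <<'E'
from h import *
t,s=robot.camera_info("top"),robot.camera_info("scene")
for n,a,b in(("dial",(291,280),(368,217)),("start",(352,293),(312,197)),("estop",(372,261),(287,214))): print(n,*tri([(t,a),(s,b)]))
st=robot.get_state();print(st["tool_rot"],st["time"])
robot.gripper_to(0)
p=st["ee_pos"];robot.move_linear([p[0],p[1],.42],.3)
robot.move_ptp([0.46,0.08,.42],st["tool_rot"])
c=robot.camera_info("wrist");im=robot.grab_frame("wrist");cv2.imwrite("pics/w1.png",im[:,:,::-1])
print(robot.get_state()["time"],robot.get_state()["ee_pos"],ray(c,(c["cx"],c["cy"])))
E
```

```text
dial [0.51939328 0.12142562 0.07403853] [np.float64(0.6), np.float64(0.6)]
start [ 0.48427247 -0.03676208  0.08015076] [np.float64(0.9), np.float64(0.9)]
estop [ 0.56418764 -0.08791674  0.09511126] [np.float64(0.2), np.float64(0.2)]
[[-9.65418884e-01  2.60703560e-01 -1.81029886e-04]
 [ 2.60703609e-01  9.65418370e-01 -9.99213749e-04]
 [-8.57290036e-05 -1.01185497e-03 -9.99999484e-01]] 0.1
4.525 [0.4600042  0.08083471 0.41987778] (array([0.3892196 , 0.10023932, 0.57987417]), array([ 0.24500216, -0.06657597, -0.96723399]))
```

View pics/w1.png

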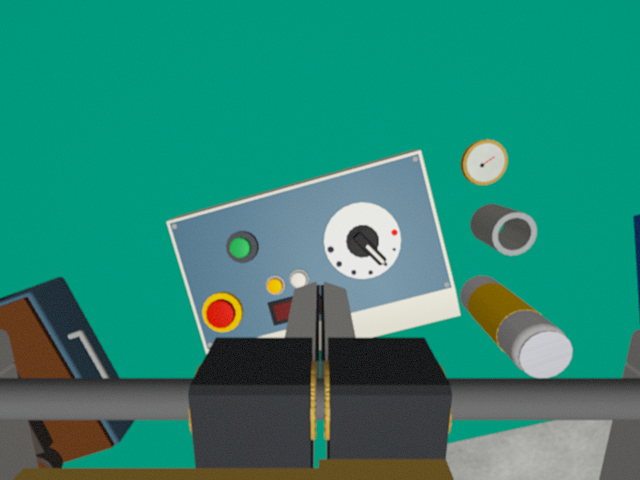

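The wrist view shows the dial centred at (362,241), the red off mark at (394,232) and the handle pointing to about (385,265), where the dot for step 2 would be. Start is at (239,248), the e-stop at (221,314), and the can's upper part at (545,350). I'll take a second wrist view and triangulate with masks.

```bash
cat > seg.py <<'E'
from h import *
def blob(m,near,rad=60,amin=5):
    n,l,st,ce=cv2.connectedComponentsWithStats(m.astype(np.uint8))
    k=[(np.hypot(*(ce[i]-near)),i) for i in range(1,n) if st[i,4]>=amin]
    d,i=min(k); assert d<rad,(near,d); return l==i
def cen(b):
    c=max(cv2.findContours(b.astype(np.uint8),cv2.RETR_EXTERNAL,cv2.CHAIN_APPROX_NONE)[0],key=cv2.contourArea)
    return c[:,0]
def find(im,g):
    """g: guessed pixels for dial, off, start, estop"""
    h=cv2.cvtColor(im,cv2.COLOR_RGB2HSV).astype(int);H,S,V=h[...,0],h[...,1],h[...,2]
    red=((H<8)|(H>172))&(S>150)&(V>90); green=(H>50)&(H<75)&(S>120)&(V>70); white=(S<50)&(V>150)
    o={}
    b=blob(white,g["dial"],40,400); e=cv2.fitEllipse(cv2.convexHull(cen(b))); o["dial"]=e[0]
    y,x=np.nonzero(blob(red,g["off"],14,3)); o["off"]=(x.mean(),y.mean())
    for k,m in(("start",green),("estop",red)):
        o[k]=cv2.fitEllipse(cv2.convexHull(cen(blob(m,g[k],40,80))))[0]
    o["dialaxes"]=e[1]
    return o
E
python3 - <<'E'
from seg import *
import json
im1=cv2.imread("pics/w1.png")[:,:,::-1].copy()
c1=robot.camera_info("wrist"); o1=find(im1,dict(dial=(362,241),off=(394,232),start=(239,248),estop=(221,314)));print(o1)
g={}
R=robot.get_state()["tool_rot"]
rough=dict(dial=[.519,.121,.074],start=[.484,-.037,.08],estop=[.564,-.088,.095])
robot.move_linear([.44,-.10,.40],.3,frame=R)
c2=robot.camera_info("wrist");im2=robot.grab_frame("wrist");cv2.imwrite("pics/w2.png",im2[:,:,::-1])
g={k:proj(c2,v)[0] for k,v in rough.items()};g["off"]=proj(c2,[.519,.166,.072])[0]
print(g)
J=lambda c:{k:np.array(v).tolist() for k,v in c.items()}
json.dump([J(c1),J(c2)],open("cams.json","w"))
o2=find(im2,g);print(o2)
for k in("dial","off","start","estop"): print(k,*tri([(c1,o1[k]),(c2,o2[k])]))
E
```

```text
{'dial': (362.0032958984375, 240.236083984375), 'off': (np.float64(394.05882352941177), np.float64(231.8235294117647)), 'start': (239.79653930664062, 247.24920654296875), 'estop': (220.29441833496094, 313.2315368652344), 'dialaxes': (77.70392608642578, 78.50395965576172)}
{'dial': array([501.36519562, 221.55933871]), 'start': array([376.04163862, 228.11375888]), 'estop': array([353.18821384, 298.87001314]), 'off': array([535.62809828, 212.27128036])}
{'dial': (503.5, 223.18760681152344), 'off': (np.float64(538.1428571428571), np.float64(214.33333333333334)), 'start': (376.8687438964844, 230.3109588623047), 'estop': (355.138671875, 300.186767578125), 'dialaxes': (81.16212463378906, 84.89261627197266)}
dial [0.5218791  0.12357847 0.07345059] [np.float64(0.1), np.float64(0.1)]
off [0.52186681 0.16805079 0.07345418] [np.float64(0.2), np.float64(0.2)]
start [ 0.48612044 -0.03690005  0.08323727] [np.float64(0.1), np.float64(0.1)]
estop [ 0.56324388 -0.08586531  0.10182461] [np.float64(0.3), np.float64(0.3)]
```

View pics/w2.png

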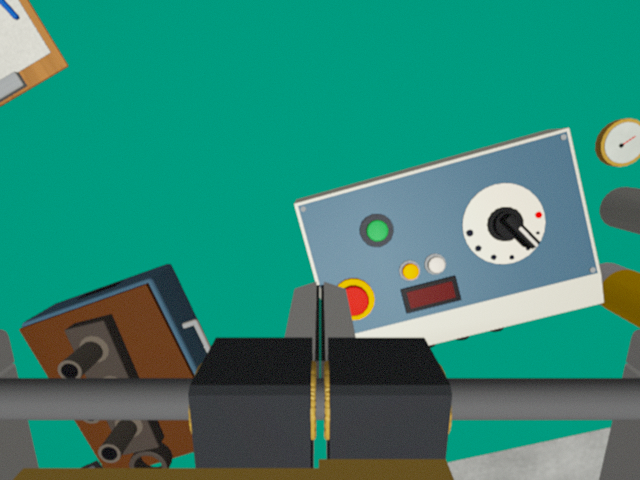

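The off mark comes out 44.5 mm from the dial centre as specified, and the console yaw is about 0. Next I'll find the handle angle by casting the tip onto the plane at handle-top height, locate the can, and check IK for the push.

```bash
cat > geo.py <<'E'
from seg import *
import json
a=np.radians(10); n=np.array([-np.sin(a),0,np.cos(a)]); ex=np.array([np.cos(a),0,np.sin(a)]); ey=np.array([0,1.,0])
O=np.array([.5219,.1236,.0735])-.002*n
def er(t): t=np.radians(t); return np.sin(t)*ex+np.cos(t)*ey
def et(t): t=np.radians(t); return np.cos(t)*ex-np.sin(t)*ey
def cast(c,uv,p,nn):
    o,d=ray(c,uv); return o+d*((p-o)@nn)/(d@nn)
def rot(phi,s=1):  # tool y along s*er(phi), z=-n
    y=s*er(phi); return np.column_stack([np.cross(y,-n),y,-n])
def pose(th,off,r=27,h=22,dphi=None):
    """TCP: fingertip h mm above panel, near face off mm behind the handle's flank for handle angle th"""
    return O+1e-3*(r*er(th)-(6.5+8+off)*et(th)+(h+19)*n)
E
python3 - <<'E'
from geo import *
c1,c2=json.load(open("cams.json"))
for i,(c,f) in enumerate(((c1,"w1"),(c2,"w2"))):
    im=cv2.imread(f"pics/{f}.png")[:,:,::-1].copy()
    v=cv2.cvtColor(im,cv2.COLOR_RGB2GRAY); yy,xx=np.mgrid[:480,:640]
    cp=proj(c,O+.002*n)[0]; rr=np.hypot(xx-cp[0],yy-cp[1])
    m=(v<70)&(rr<36); n_,l,s,ce=cv2.connectedComponentsWithStats(m.astype(np.uint8))
    k=1+np.argmax(s[1:,4]); y,x=np.nonzero(l==k)
    # dark pixels farthest out, cast on top plane
    P=np.array([cast(c,(a,b),O+.038*n,n)-O-.038*n for a,b in zip(x,y)])
    r=np.hypot(P@ex,P@ey); q=P[r>28e-3]; mm=q.mean(0)
    print(f,"handle far r",r.max(),"angle",np.degrees(np.arctan2(mm@ex,mm@ey)),len(q))
print("can top",cast(c1,(545,352),np.array([0,0,.19]),np.array([0,0,1.])))
q0=robot.get_state()["qpos"]
for s in(1,-1):
    print(s,[None if (q:=robot.ik(pose(t,0)+.0*n,rot(np.clip(t,75,115),s))) is None else np.round(q,2) for t in(50,75,113)])
st=O-.0357*ex-.1605*ey+.022*n; print("start top",st,robot.ik(st+.019*n,rot(90,1)),robot.ik(st+.019*n,rot(90,-1)), "estop rel",np.array([.5632,-.0859,.1018])-O)
E
```

```text
w1 handle far r 0.03318568829980854 angle 58.46565318181977 9
w2 handle far r 0.03357658258134519 angle -177.52305694759755 137
can top [0.67152449 0.28751322 0.19      ]
1 [array([-0.85,  0.39,  0.57,  2.05, -0.26,  0.61,  0.13]), array([-0.84,  0.4 ,  0.58,  2.03, -0.29,  0.62,  0.18]), array([-0.85,  0.42,  0.65,  2.02, -0.35,  0.64, -0.39])]
-1 [array([-0.06,  0.37, -0.37,  2.02,  0.33,  0.64,  2.75]), array([ 0.11,  0.4 , -0.55,  2.  ,  0.44,  0.68,  2.68]), array([-0.83,  0.42,  0.63,  2.02, -0.34,  0.63,  2.74])]
start top [ 0.4832694  -0.0369      0.08699692] [-0.60319084  0.30888972  0.70832072  2.21210725 -0.40940402  0.55154132
  0.39904416] [ 0.65610855  0.32651715 -0.72628836  2.17469864  0.408156    0.57879474
  2.78945938] estop rel [ 0.0409527  -0.2095      0.03026962]
```

The w1 view gives 58.5° (step 2) with the tip at a plausible radius. The w2 angle was spoiled by shadow, but in the picture the handle still lies over dot 2. The can at (0.67,0.29) is clear of the gripper. Pushing to just past the 3→4 half-way point now.

Run:
```python
from geo import *
Rr=rot(75)
robot.move_ptp(pose(60,8,h=75),Rr)
f0=robot.get_state()["force"]
print("touch",robot.move_linear(pose(60,8),.08,threshold=8), robot.get_state()["time"])
for t in range(60,113,6):
    t=min(t,111); R=rot(np.clip(t,75,115))
    robot.move_linear(pose(t,0),.03,frame=R)
    s=robot.get_state(); e=s["ee_pos"]-pose(t,0)
    print(t,np.round(s["force"]-f0,1),np.round(e*1e3,1),round(s["time"],1))
robot.pause(.3)
t=robot.get_state()
cv2.imwrite("pics/p1.png",cv2.resize(robot.grab_frame("wrist")[100:400,120:520,::-1],None,fx=2,fy=2))
```

```text
touch False 7.4833
60 [-0.4  4.5  2.3] [0.3 0.4 0.3] 7.9
66 [-2.   3.7  0.3] [-0.1  0.1 -0. ] 8.2
72 [-0.2  0.4 -1.1] [ 0.  -0.5 -0. ] 8.4
78 [-1.6  0.9 -0.1] [-0.  -0.3 -0.1] 8.7
84 [-0.3 -0.2 -0.6] [-0.1 -0.  -0.1] 8.9
90 [-1.1  4.1 -0.2] [-0.2  0.5 -0. ] 9.2
96 [-2.6  7.9 -2.2] [0.1 1.  0.2] 9.4
102 [-1.4 -0.  -0.3] [-0.1 -0.1 -0. ] 9.7
108 [0.1 0.6 0. ] [-0.1 -0.2 -0.1] 10.0
```

View pics/p1.png

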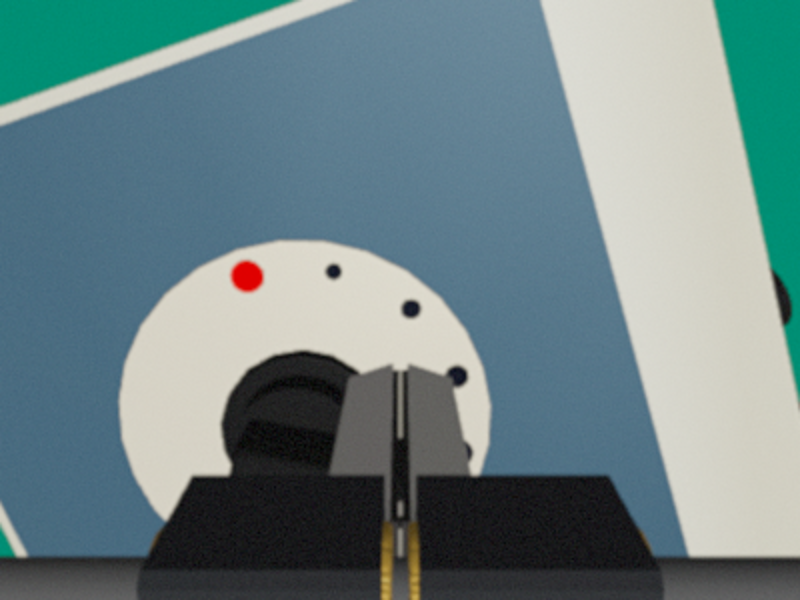

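The forces show two load-and-release cycles (at about 66° and 96°), so two clicks. The picture has the dots for steps 1–3 exposed ((333,271), (411,309), (457,376)) and the finger next to the handle. I'll back off, lift, and check.

Run:
```python
from geo import *
R=robot.get_state()["tool_rot"]
robot.move_linear(pose(108,4),.05); robot.move_linear(pose(108,4,h=75),.1)
robot.move_ptp(O-.10*ex-.1605*ey+.15*n,rot(90))   # also on the way to start
c=robot.camera_info("wrist"); im=robot.grab_frame("wrist")
for nme in("wrist","top"):
    c=robot.camera_info(nme); im=robot.grab_frame(nme); cp=proj(c,O+.02*n)[0]; print(nme,cp,robot.get_state()["time"])
    w=(80,60) if nme=="wrist" else (40,30)
    x,y=[int(np.clip(cp[i],w[i],(640,480)[i]-w[i])) for i in(0,1)]
    k=400//w[0]; cr=im[y-w[1]:y+w[1],x-w[0]:x+w[0],::-1]
    cv2.imwrite(f"pics/chk_{nme}.png",cv2.resize(cr,(400,300),interpolation=cv2.INTER_CUBIC))
cv2.imwrite("pics/chk.png",np.hstack([cv2.imread("pics/chk_wrist.png"),cv2.imread("pics/chk_top.png")]))
```

```text
wrist [466.42370762  14.93350407] 12.2417
top [289.33809382 279.86112692] 12.2917
```

View pics/chk.png

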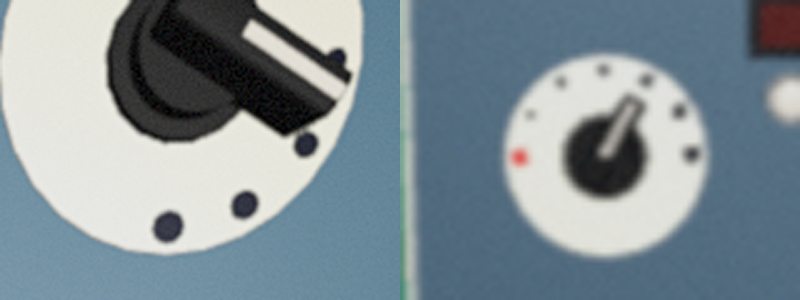

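In the top crop the handle lies on the fourth dot (646,80), counting clockwise from the red mark at (519,157). That is step 4. Now pressing start.

Run:
```python
from geo import *
c1,c2=json.load(open("cams.json"))
S=np.mean([cast(c,uv,O+.022*n,n) for c,uv in((c1,(239.8,247.25)),(c2,(376.87,230.3)))],0); print("S",S)
T=lambda h:S+(h+.019)*n
robot.move_ptp(T(.04),rot(90)); robot.move_linear(T(.010),.1)
f=robot.move_linear(T(-.008),.015,threshold=2.5); h1=(robot.get_state()["ee_pos"]-T(0))@n
g=robot.move_linear(T(-.016),.015,threshold=14); s=robot.get_state(); h2=(s["ee_pos"]-T(0))@n
print(f,h1*1e3,g,h2*1e3,s["force"])
robot.pause(.2); print((robot.get_state()["ee_pos"]-T(0))@n*1e3,robot.get_state()["force"])
cv2.imwrite("pics/press.png",robot.grab_frame("wrist")[:,:,::-1])
robot.move_linear(T(.06),.1); robot.pause(.3)
robot.move_linear(T(.16)-np.array([.06,0,0]),.2)
cv2.imwrite("pics/fin_w.png",robot.grab_frame("wrist")[:,:,::-1])
t=robot.grab_frame("top"); cv2.imwrite("pics/fin.png",cv2.resize(t[210:330,240:400,::-1],(800,600),interpolation=cv2.INTER_CUBIC))
print(robot.get_state()["time"])
```

```text
S [ 0.48521259 -0.03651101  0.08733955]
True -2.847450330073897 True -6.216768089836834 [-10.19142913   1.21616062  26.42450125]
-6.137342537859561 [-8.23498053  0.85972481 22.52757891]
17.1583
```

View pics/press.png

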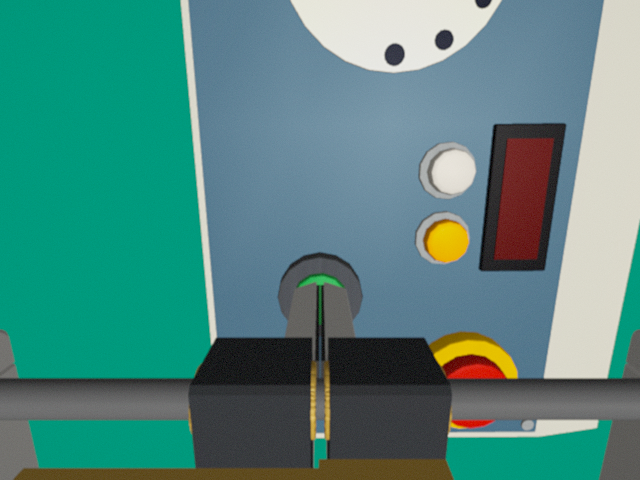

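View pics/fin.png

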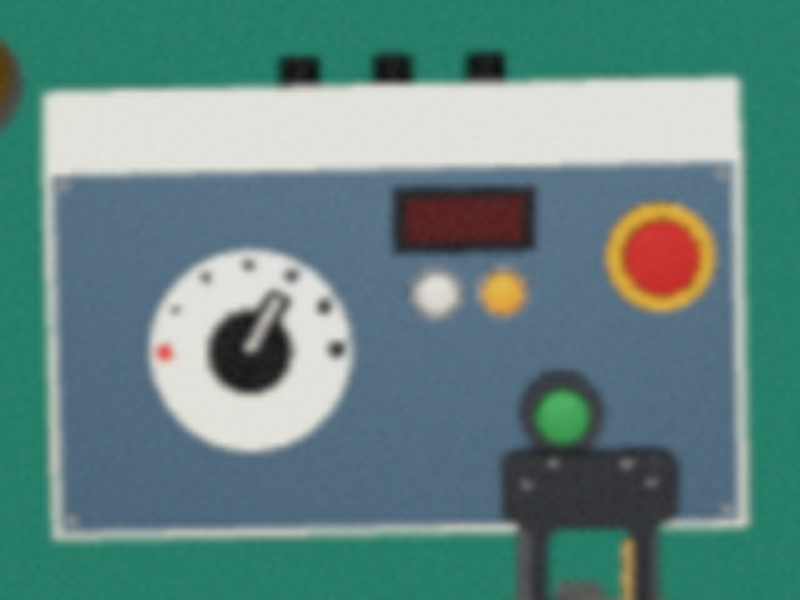

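In the press view the fingertip is on the cap (320,285). It was held against the hard stop at about 24 N, well above the 5 N spring. In the last view the handle is on the fourth dot at (291,275), the green cap at (562,417) is free again, and the arm is clear.

```bash
python3 -c "
from rig import robot
print(robot.get_state()['force']);print(robot.sign_off())"
```

```text
[ 0.15769502 -0.23267951 -0.42218868]
the job is handed in; nothing more can be done
None
```

The selector was pushed round to step 4 from step 2, then start was pressed fully down and released, and the job was handed in at about 17 s with the arm clear of everything and none of the items to be left alone touched.

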